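# Weigh in the hook boxes on the fly-tying bench scale

## Task

Do the stock weighing of the hook boxes, one key at a time and each pressed right down: slide the scale's transport lock fully to its free end stop (left, seen from the robot), then, with the pan still empty, press the round key and after it the square key; set every hook box on the steel pan, well inside its edges and not stacked, without slamming it, and with all of them resting there press the bar key and then the cross key. Then put all the boxes back on the cork mat, not stacked, press the round key again to switch off, and slide the lock fully back to its right end stop, leaving the thread spools and the vise where they stand.

Things in the scene. Friction and masses are not known exactly. Their poses are not given: they have to be found in the camera images.
- scale: Bench scale, fixed. Origin: centre of its underside; x runs from its near (key) edge to its far (pan) edge, y to its left as seen from the robot. Grey housing 270 (x) x 290 (y) x 20 high. In its frame the row of keys lies at x=-35 mm and the lock slide at x=-100 mm, y=+70 mm.
- pan (a point): Centre of the top face of the scale's raised steel weighing pan, 120 (x) x 270 (y) mm, flat, no rim, 45 mm above the table, at x=+70 mm in the scale's frame; axes as the scale's.
- lock (a joint): Transport lock slide of the scale, in m: 0 = locked (toward the scale's right, -y), 0.060 = fully free against its end stop (scale's +y). Rubs with about 1.5 N and stays where left; may start a little off 0.
- lock_top (a point): Centre of the top face of the lock's black grip, a block 28 (x) x 20 (y) x 40 high, on an aluminium track 40 (x) x 110 (y) mm whose top is 34 mm above the table (grip top at about 74 mm). Travels along the scale's y.
- key_round (a joint): White round key, dia 28 mm. Spring push key in the scale's row of four (50 mm apart, in an order that differs from scale to scale): value in m, 0 up, 0.005 fully down; 1.5 N starts it, 5 N takes it fully down, springs back. It counts as pressed beyond 0.0035.
- key_round_top (a point): Centre of the top face of the round key; about 38 mm above the table when up.
- key_square (a joint): White square key, 23 x 23 mm. Spring push key in the scale's row of four (50 mm apart, in an order that differs from scale to scale): value in m, 0 up, 0.005 fully down; 1.5 N starts it, 5 N takes it fully down, springs back. It counts as pressed beyond 0.0035.
- key_square_top (a point): Centre of the top face of the square key; about 38 mm above the table when up.
- key_bar (a joint): White bar key, 34 (scale's x) x 11 mm. Spring push key in the scale's row of four (50 mm apart, in an order that differs from scale to scale): value in m, 0 up, 0.005 fully down; 1.5 N starts it, 5 N takes it fully down, springs back. It counts as pressed beyond 0.0035.
- key_bar_top (a point): Centre of the top face of the bar key; about 38 mm above the table when up.
- key_cross (a joint): White cross-shaped key, two crossed bars of 30 x 10 mm. Spring push key in the scale's row of four (50 mm apart, in an order that differs from scale to scale): value in m, 0 up, 0.005 fully down; 1.5 N starts it, 5 N takes it fully down, springs back. It counts as pressed beyond 0.0035.
- key_cross_top (a point): Centre of the top face of the cross-shaped key; about 38 mm above the table when up.
- mat: Flat cork mat left of the scale, fixed, 250 (x) x 230 (y) x 3 high. Origin: centre of its underside.
- box1: Hook box (two to four are present, None if absent): closed grey plastic box with white lid, 34 (x) x 52 (y) x 22 high, 40 to 85 g, starts on the cork mat. Origin: the middle of the box, 11 mm above its underside.
- box2: Hook box (two to four are present, None if absent): closed grey plastic box with white lid, 34 (x) x 52 (y) x 22 high, 40 to 85 g, starts on the cork mat. Origin: the middle of the box, 11 mm above its underside.
- box3: Hook box (two to four are present, None if absent): closed grey plastic box with white lid, 34 (x) x 52 (y) x 22 high, 40 to 85 g, starts on the cork mat. Origin: the middle of the box, 11 mm above its underside.
- box4: Hook box (two to four are present, None if absent): closed grey plastic box with white lid, 34 (x) x 52 (y) x 22 high, 40 to 85 g, starts on the cork mat. Origin: the middle of the box, 11 mm above its underside.
- spool_a: Bystander: thread spool standing on the mat among the hook boxes, dia 28, 32 high (mm). Not to be disturbed. Origin: centre of its underside.
- spool_b: Bystander: thread spool standing to the right of the scale, dia 28, 32 high (mm). Not to be disturbed. Origin: centre of its underside.
- vise: Bystander: fly vise on a steel foot 100 x 80, 175 high, right of the scale (mm). Not to be disturbed. Origin: centre of its underside.

How it is judged:
On the way, in this order (a step that is already met when the one before it is completed fails the run):
1. the lock is slid to its free end stop (value of joint lock above 0.057 m), for 0.2 s.
2. the round key is pressed (value of joint key_round above 0.0035 m and value of joint lock above 0.057 m), for 0.05 s.
3. then the square key is pressed (value of joint key_square above 0.0035 m and value of joint lock above 0.057 m), for 0.05 s.
4. every hook box rests on the pan, let go (x of box1 in the frame of pan between -0.045 and 0.045 m and y of box1 in the frame of pan between -0.12 and 0.12 m and z of box1 in the frame of pan between 0.005 and 0.03 m and linear speed of each of box1, box2, box3, box4 below 0.03 m/s and contact force between each of box1, box2, box3, box4 and the fingers below 0.5 N and x of box2 in the frame of pan between -0.045 and 0.045 m and y of box2 in the frame of pan between -0.12 and 0.12 m and z of box2 in the frame of pan between 0.005 and 0.03 m and x of box3 in the frame of pan between -0.045 and 0.045 m and y of box3 in the frame of pan between -0.12 and 0.12 m and z of box3 in the frame of pan between 0.005 and 0.03 m and x of box4 in the frame of pan between -0.045 and 0.045 m and y of box4 in the frame of pan between -0.12 and 0.12 m and z of box4 in the frame of pan between 0.005 and 0.03 m), for 0.3 s.
5. the bar key is pressed with all boxes on the pan (value of joint key_bar above 0.0035 m and x of box1 in the frame of pan between -0.045 and 0.045 m and y of box1 in the frame of pan between -0.12 and 0.12 m and z of box1 in the frame of pan between 0.005 and 0.03 m and x of box2 in the frame of pan between -0.045 and 0.045 m and y of box2 in the frame of pan between -0.12 and 0.12 m and z of box2 in the frame of pan between 0.005 and 0.03 m and x of box3 in the frame of pan between -0.045 and 0.045 m and y of box3 in the frame of pan between -0.12 and 0.12 m and z of box3 in the frame of pan between 0.005 and 0.03 m and x of box4 in the frame of pan between -0.045 and 0.045 m and y of box4 in the frame of pan between -0.12 and 0.12 m and z of box4 in the frame of pan between 0.005 and 0.03 m), for 0.05 s.
6. lastly the cross key is pressed with all boxes on the pan (value of joint key_cross above 0.0035 m and x of box1 in the frame of pan between -0.045 and 0.045 m and y of box1 in the frame of pan between -0.12 and 0.12 m and z of box1 in the frame of pan between 0.005 and 0.03 m and x of box2 in the frame of pan between -0.045 and 0.045 m and y of box2 in the frame of pan between -0.12 and 0.12 m and z of box2 in the frame of pan between 0.005 and 0.03 m and x of box3 in the frame of pan between -0.045 and 0.045 m and y of box3 in the frame of pan between -0.12 and 0.12 m and z of box3 in the frame of pan between 0.005 and 0.03 m and x of box4 in the frame of pan between -0.045 and 0.045 m and y of box4 in the frame of pan between -0.12 and 0.12 m and z of box4 in the frame of pan between 0.005 and 0.03 m), for 0.05 s.
7. every hook box is back on the mat, let go (x of box1 in the frame of mat between -0.12 and 0.12 m and y of box1 in the frame of mat between -0.11 and 0.11 m and z of box1 in the frame of mat between 0.006 and 0.034 m and linear speed of each of box1, box2, box3, box4 below 0.03 m/s and contact force between each of box1, box2, box3, box4 and the fingers below 0.5 N and x of box2 in the frame of mat between -0.12 and 0.12 m and y of box2 in the frame of mat between -0.11 and 0.11 m and z of box2 in the frame of mat between 0.006 and 0.034 m and x of box3 in the frame of mat between -0.12 and 0.12 m and y of box3 in the frame of mat between -0.11 and 0.11 m and z of box3 in the frame of mat between 0.006 and 0.034 m and x of box4 in the frame of mat between -0.12 and 0.12 m and y of box4 in the frame of mat between -0.11 and 0.11 m and z of box4 in the frame of mat between 0.006 and 0.034 m), for 0.3 s.
8. the round key is pressed again, to switch off (all of step 2), for 0.05 s.
9. the lock is slid back to its locked end stop (value of joint lock below 0.003 m), for 0.2 s.
At the end, for the whole second after the job is handed in: The lock is within 3 mm of its locked end stop (0); all keys are up; the middle of every present hook box is within 120 mm (mat's x) and 110 mm (mat's y) of the mat's centre and 6 to 34 mm above the table, so on the mat and not stacked, at rest and let go (all of step 7 and value of joint lock below 0.003 m and value of joint each of key_round, key_square, key_bar, key_cross below 0.0015 m); the robot touches nothing.
It fails at once if a key is pressed while the lock is not free, or the round or square key with a box on the pan ((value of joint any of key_round, key_square, key_bar, key_cross above 0.0035 m and value of joint lock below 0.05 m) or (value of joint any of key_round, key_square above 0.0035 m and ((x of box1 in the frame of pan between -0.045 and 0.045 m and y of box1 in the frame of pan between -0.12 and 0.12 m and z of box1 in the frame of pan between 0.005 and 0.03 m) or (x of box2 in the frame of pan between -0.045 and 0.045 m and y of box2 in the frame of pan between -0.12 and 0.12 m and z of box2 in the frame of pan between 0.005 and 0.03 m) or (x of box3 in the frame of pan between -0.045 and 0.045 m and y of box3 in the frame of pan between -0.12 and 0.12 m and z of box3 in the frame of pan between 0.005 and 0.03 m) or (x of box4 in the frame of pan between -0.045 and 0.045 m and y of box4 in the frame of pan between -0.12 and 0.12 m and z of box4 in the frame of pan between 0.005 and 0.03 m)))).
It fails at once if the bar or the cross key is pressed while a box is still far (over 190 mm) from the pan's centre (value of joint any of key_bar, key_cross above 0.0035 m and horizontal distance between any of box1, box2, box3, box4 and pan above 0.19 m).
It fails at once if two keys are down together (value of joint each of key_square, key_round above 0.0025 m or value of joint each of key_bar, key_round above 0.0025 m or value of joint each of key_bar, key_square above 0.0025 m or value of joint each of key_cross, key_round above 0.0025 m or value of joint each of key_cross, key_square above 0.0025 m or value of joint each of key_cross, key_bar above 0.0025 m).
It fails at once if a hook box is dropped or slammed on the scale (over 70 N) (contact force between any of box1, box2, box3, box4 and scale above 70 N).
It fails at once if a thread spool or the vise is moved more than 60 mm (distance of any of spool_a, spool_b, vise from where it was at the start of the episode above 0.06 m).
Of box1, box2, box3, box4 only 2 to 4 are there at a start; the rules pass over those that are not, and their reading is None.
At some moment in a run one of box1, box2, box3, box4 may be knocked a few centimetres aside while the robot is not near it.
It also fails if it takes over 210 s, if anything falls off the work surface, if the arm or the gripper's body presses on something with over 40 N, if the wrist force passes 120 N, or if a joint passes its speed limit or range.

## Robot

A 7-joint arm with a two-finger parallel gripper is mounted at the origin on the work surface. World frame = base frame: x ahead of the robot, y to its left, z up, the work surface at z = 0. Lengths are in m, angles in rad, forces in N, time in s.
With the tool pointing down it reaches from about 0.425 to 0.925 m from the base axis. Payload 6.8 kg.
Tool frame: the origin (TCP) lies on the centre line of the jaws, within the pads' length; the fingertips stand 14 mm ahead of it and the grasp point (between the pads) lies 5 mm behind it (ctrl.nose_length is the distance from the TCP to the fingertips, in m); z points along the fingers, y is the line along which they close (so a half turn about z gives the same grasp; the last joint's range is limited). The gripper opens to 85 mm and grips with 20 to 120 N. Pads are 22 mm wide; open, the fingers measure 114 mm over their backs; the gripper's body (76 mm by 85 mm) begins 54 mm behind the grasp point. The pads swing forward as they close: fully open they stand 13 mm farther back than shut.
Start: joints at [-1.442, 0.477, 0.022, 1.555, -0.011, 1.109, -0.083], TCP at [0.158, 0.656, 0.245] pointing down, gripper open.
Joint ranges: [-2.96, 2.96], [-0.34, 2.1], [-1.41, 1.46], [0.24, 2.44], [-1.37, 4.51], [0.17, 1.92], [-2.96, 2.96]. Speed limits (rad/s): [2.39, 2.39, 3.14, 3.14, 3.14, 3.14, 3.14].

## Interface

Orientations are given as [roll, pitch, yaw] about the fixed x, y, z axes, in that order (R = Rz(yaw) Ry(pitch) Rx(roll)).
In Python, from rig import sensors, optics, ctrl gives the robot as it stands. The module is installed in compiled form; this text tells all that it offers.
- The arm moves only by the shell command python3 -m jog 'ROWS' [OPENING] [FORCE]. ROWS is JSON, one flat list of numbers, 4 for each row, row after row: the shift along the world's x, y, z in m, then the turn about the world's z in degrees. A call has exactly 10 rows; each row shifts and turns the commanded pose from where the row before left it; what a row does not reach is not made up. A row lasts 1/12 s, in which the tool goes at most 41.7 mm and 7.16 degrees, less where a joint would pass 70% of its speed; a pose out of reach is approached as far as the arm can. A call with a gripper value outside its range is refused whole. OPENING is the opening, from 0 (shut) to 1 (fully open), set as the call begins (- or left out, the last holds). The fingers move at their own pace and stop on an object; FORCE is the grip in N (left out, the last holds). Time passes only in rows, so rows that do not move let the fingers close, or fill a call up. It gives the time, the measured TCP pose, the force, the opening and the grip force at its end, in the units of the state.
- sensors.read_state(): the state, without advancing time (a new reading comes with each control period).
- optics.read_camera(name): name is "scene" or "top"; returns (picture, depth): 384x512x3 uint8, red, green, blue; 384x512 float32, m along the optical axis (not along the pixel's ray), 0 where there is no reading.
- optics.calibration(name): a dict with "fov_y" (degrees; the focal length in pixels is half the picture's height over the tangent of half this angle, whatever the lens; pixels are square), "cx", "cy" (the principal point, pixels), "world_to_cam" (4x4, takes a point from world to camera coordinates). Camera axes: x right, y down, z forward; pixel columns grow to the right and rows downward; lengths in m; the calibration is good to about 2 mm. A picture is of the moment at which its call begins. calibration takes no time and is no camera call.
- ctrl.hand_in(): hands the job in; it is judged then, once.
The state is a dict: "t": time; "qpos": joint angles; "joint_velocities": joint speeds; "joint_torque": joint torques, N m; "tool_pos": TCP position; "orientation": TCP orientation; "wrist_force": force on the tool from outside, world axes, zero at the start; "torque": the same for the moment, N m; "finger_gap": finger opening in m; "grasp_force": force on a finger pad.
Only numpy, scipy, OpenCV 4.12 (cv2) and the standard library are available. Lean on these libraries where they do the work, as an engineer would, in place of code of your own. Each camera call takes 0.05 s, during which the arm holds its last target. There are 200 camera calls.

## Working session

There is one attempt and no reset: what is moved stays moved. The work goes in short steps, Python scripts to look and compute and a shell command to move; the robot and the scene stay as the last step left them, time stands still between calls to the robot, and variables do not carry over. Pictures are saved under pics/ and viewed, at most 14 in all, crops included, and the job is handed in when it is done.

```bash
mkdir -p pics; cat > h.py <<'E'
from rig import sensors, optics, ctrl
import numpy as np, cv2
def cal(n):
    c=optics.calibration(n); f=192/np.tan(np.radians(c["fov_y"])/2); return f,c["cx"],c["cy"],np.array(c["world_to_cam"])
def cloud(n,d):
    f,cx,cy,T=cal(n); v,u=np.mgrid[:384,:512]
    p=np.stack([(u-cx)*d/f,(v-cy)*d/f,d],-1); return (p-T[:3,3])@T[:3,:3]
def ray(n,u,v,z):
    f,cx,cy,T=cal(n); R=T[:3,:3]; o=-R.T@T[:3,3]; d=R.T@np.array([(u-cx)/f,(v-cy)/f,1]); return o+d*(z-o[2])/d[2]
def proj(n,p):
    f,cx,cy,T=cal(n); q=T[:3,:3]@np.array(p)+T[:3,3]; return f*q[0]/q[2]+cx,f*q[1]/q[2]+cy
def save(n,im): cv2.imwrite("pics/"+n+".png",cv2.cvtColor(im,cv2.COLOR_RGB2BGR))
E
python3 - <<'E'
from h import *
for n in("top","scene"):
    im,d=optics.read_camera(n); save(n+"0",im); print(n,cal(n)); np.savez("/tmp/"+n,im=im,d=d)
s=sensors.read_state(); print(s)
E
```

```text
top (np.float64(353.78613677403695), 257.637293131415, 187.00108133431405, array([[-0.01218143, -0.99966666, -0.02276339, -0.01778618],
       [-0.98873086,  0.0154389 , -0.14890578,  0.53615381],
       [ 0.14920759,  0.02069298, -0.98858935,  0.84668142],
       [ 0.        ,  0.        ,  0.        ,  1.        ]]))
scene (np.float64(439.3633825444818), 260.64695080742956, 193.99237380026065, array([[-0.81307408,  0.58190904, -0.01709994,  0.44932102],
       [ 0.45410559,  0.615573  , -0.64409471, -0.15625813],
       [-0.36427827, -0.53146189, -0.7647546 ,  1.36920226],
       [ 0.        ,  0.        ,  0.        ,  1.        ]]))
{'t': 0.1, 'qpos': array([-1.44208167,  0.47770747,  0.02235782,  1.5563767 , -0.01149461,
        1.1093091 , -0.08311052]), 'joint_velocities': array([ 0.00093652, -0.00233998,  0.00033473, -0.00294061, -0.00042945,
       -0.00044292,  0.00062323]), 'joint_torque': array([ 4.48106584e-03, -5.97753847e+01,  1.61356084e+00, -2.81951934e+01,
        1.27954641e-02,  5.01832488e-03,  8.04009233e-06]), 'tool_pos': array([0.15825761, 0.65564384, 0.24441972]), 'orientation': array([-3.13992579e+00,  1.33494948e-04,  2.90477629e+00]), 'wrist_force': array([ 0.20578535, -0.35365646, -0.3442709 ]), 'torque': array([-0.00440508,  0.02785569, -0.00345279]), 'grasp_force': 0.0, 'finger_gap': 0.08549233883569857}
```

View pics/top0.png

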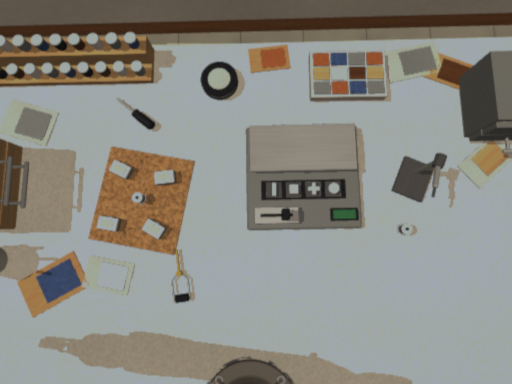

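View pics/scene0.png

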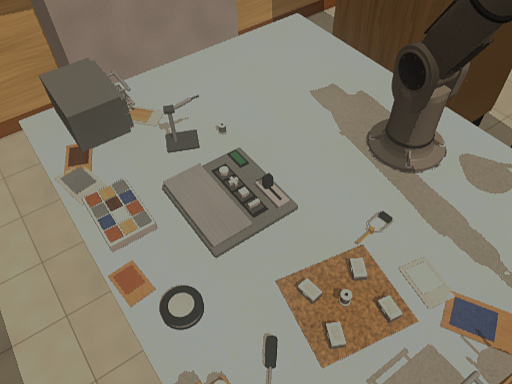

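The top view shows keys left to right as bar (275,189), square (294,189), cross (314,189) and round (334,188). The lock grip is at (286,214), at its right end. Four boxes are on the mat at (120,170), (164,178), (109,224) and (153,229), with spool_a at (138,198). The scene view agrees with this.

```bash
cat >> h.py <<'E'
def comps(m,lo,hi):
    n,l,st,c=cv2.connectedComponentsWithStats(m.astype(np.uint8)); return [(l==i) for i in range(1,n) if lo<=st[i,4]<=hi]
def boxes(im,d,verbose=True):
    P=cloud("top",d); hsv=cv2.cvtColor(im,cv2.COLOR_RGB2HSV)
    out=[]
    return P,hsv
E
python3 - <<'E'
from h import *
a=np.load("/tmp/top.npz"); im,d=a["im"],a["d"]; P=cloud("top",d)
for n,u,v in[("bar",275,189),("sq",294,189),("cr",314,189),("rd",334,188),("lock",286,214),("pan",300,150),("house",355,180),("mat",180,200),("table",220,260),("b1",120,170),("b2",164,178),("b3",109,224),("b4",153,229),("sp",138,198),("track",270,215),("spb",407,229)]:
    print(n,P[v,u].round(3),im[v,u],cv2.cvtColor(im[v:v+1,u:u+1],cv2.COLOR_RGB2HSV)[0,0])
save("crop0",cv2.resize(np.hstack([im[120:260,80:200],im[120:260,240:370]]),None,fx=3,fy=3,interpolation=cv2.INTER_CUBIC))
E
```

```text
bar [ 0.53  -0.069  0.039] [154 162 152] [ 54  16 162]
sq [ 0.53  -0.117  0.034] [160 170 165] [ 75  15 170]
cr [ 0.529 -0.166  0.036] [159 168 169] [ 93  15 169]
rd [ 0.53  -0.216  0.04 ] [160 168 165] [ 79  12 168]
lock [ 0.465 -0.093  0.074] [29 28 28] [ 0  9 29]
pan [ 0.628 -0.133  0.045] [142 135 124] [ 18  32 142]
house [ 0.553 -0.274  0.02 ] [108 105  95] [ 23  31 108]
mat [0.51  0.179 0.003] [155 110  65] [ 15 148 155]
table [ 0.355  0.074 -0.001] [160 169 174] [101  21 174]
b1 [0.588 0.331 0.026] [160 169 151] [ 45  27 169]
b2 [0.565 0.216 0.026] [158 167 151] [ 47  24 167]
b3 [0.449 0.353 0.026] [158 168 151] [ 48  26 168]
b4 [0.435 0.24  0.026] [159 168 150] [ 45  27 168]
sp [0.513 0.278 0.034] [135 142 143] [ 94  14 143]
track [ 0.466 -0.055  0.034] [45 44 41] [23 23 45]
spb [ 0.427 -0.391  0.032] [59 61 59] [60  8 61]
```

View pics/crop0.png

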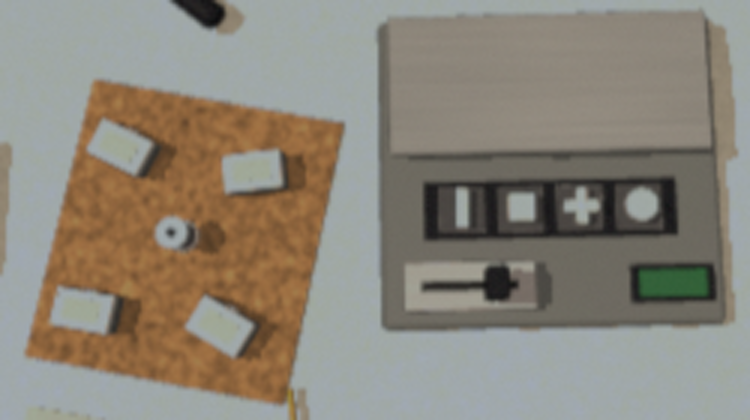

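The enlarged crop confirms the key order (bar, square, cross, round from the left), the lock grip near its right end, and four boxes around the spool.

```bash
sed -i '/^def boxes/,$d' h.py; cat >> h.py <<'E'
def rect(P,m):
    q=P[m]; q=q[:,:2]; (c,s,a)=cv2.minAreaRect((q*1000).astype(np.float32))
    if s[0]>s[1]: ang=a      # long axis direction
    else: ang=a+90; s=s[::-1]
    return np.array(c)/1000,s,(ang+90)%180-90   # long axis angle from world x, deg in (-90,90]
def boxes(im,d,zlo,zhi,reg):
    P=cloud("top",d); x0,x1,y0,y1=reg
    m=(P[...,2]>zlo)&(P[...,2]<zhi)&(P[...,0]>x0)&(P[...,0]<x1)&(P[...,1]>y0)&(P[...,1]<y1)&(d>0)
    return [(*rect(P,c),np.median(P[c][:,2]),c.sum()) for c in comps(m,60,600)]
MATREG=(.38,.66,.12,.43)
E
python3 - <<'E'
from h import *
a=np.load("/tmp/top.npz"); im,d=a["im"],a["d"]; P=cloud("top",d)
Z=P[...,2];X=P[...,0];Y=P[...,1]
S=(X>.38)&(X<.8)&(Y<.05)&(Y>-.32)
pr=lambda n,r:print(n,r[0].round(4),np.round(r[1],1),round(r[2],1))
pr("pan",rect(P,max(comps(S&(abs(Z-.045)<.004)&(X>.56),500,99999),key=np.sum)))
pr("house",rect(P,max(comps(S&(Z>.012),500,99999),key=np.sum)))
hsv=cv2.cvtColor(im,cv2.COLOR_RGB2HSV)
mat=max(comps((hsv[...,1]>120)&(abs(Z-.003)<.02)&(Y>.1)&(Y<.45)&(X>.35)&(X<.7),500,99999),key=np.sum); pr("mat",rect(P,mat))
K=S&(X>.5)&(X<.56)&(hsv[...,2]>135)&(hsv[...,1]<40)
for c in comps(K,20,400):
    v,u=np.nonzero(c); print("key",ray("top",u.mean(),v.mean(),.038).round(4),c.sum(),np.median(Z[c]).round(4))
g=S&(Z>.06)&(X<.5)
for c in comps(g,5,400): pr("grip",rect(P,c)); print(c.sum(), P[c].mean(0))
for b in boxes(im,d,.02,.045,MATREG): print(b[0].round(4),np.round(b[1],1),round(b[2],1),b[3].round(3),b[4])
E
```

```text
pan [ 0.6353 -0.1392] [269.9 121. ] -90.0
house [ 0.5511 -0.1397] [294.2 290. ] 0.3
mat [0.5047 0.2731] [263.5 243.8] -11.1
key [ 0.5242 -0.2973  0.038 ] 208 0.0005
key [0.5238 0.0249 0.038 ] 378 -0.0
key [ 0.531  -0.0649  0.038 ] 49 0.0381
key [ 0.5307 -0.1646  0.038 ] 63 0.0379
key [ 0.5319 -0.2149  0.038 ] 83 0.038
key [ 0.5311 -0.1142  0.038 ] 69 0.0379
grip [ 0.4377 -0.0766] [91.5 25.5] -28.5
96 [ 0.46333276 -0.09078314  0.08242385]
[0.5913 0.3333] [52.1 33.4] 63.8 0.025 243
[0.5679 0.218 ] [51.2 33.5] -83.9 0.025 252
[0.5151 0.2822] [27.4 24.8] 45.6 0.034 97
[0.4512 0.3593] [52.6 33.8] 79.6 0.024 262
[0.4363 0.2415] [50.5 34.4] 58.2 0.024 266
```

```bash
python3 -c "
from h import *
a=np.load('/tmp/top.npz');P=cloud('top',a['d'])
for u in range(262,348,4): print(u,P[189,u].round(3),end=';')
"
python3 -m jog '[0.029,-0.029,0,-7,0.029,-0.029,0,-7,0.029,-0.029,0,-7,0.029,-0.029,0,-7,0.029,-0.029,0,-7,0.029,-0.029,0,-7,0.029,-0.029,0,-7,0.029,-0.029,0,-7,0.029,-0.029,0,-7,0.029,-0.029,0,-7]' 0 40
python3 -m jog '[0,-0.04,0,-6.4,0,-0.04,0,0,0,-0.04,0,0,0,-0.04,0,0,0,-0.04,0,0,0,-0.04,0,0,0,-0.04,0,0,0,-0.04,0,0,0,-0.04,0,0,0,-0.04,0,0]'; python3 -c "
from rig import sensors; s=sensors.read_state(); print(s['qpos'],s['orientation'])"
```

```text
262 [ 0.534 -0.036  0.02 ];266 [ 0.533 -0.046  0.024];270 [ 0.533 -0.056  0.022];274 [ 0.53  -0.066  0.038];278 [ 0.532 -0.077  0.023];282 [ 0.532 -0.087  0.023];286 [ 0.532 -0.097  0.024];290 [ 0.53  -0.106  0.037];294 [ 0.53  -0.117  0.034];298 [ 0.532 -0.128  0.023];302 [ 0.532 -0.138  0.021];306 [ 0.531 -0.148  0.023];310 [ 0.529 -0.156  0.041];314 [ 0.529 -0.166  0.036];318 [ 0.529 -0.176  0.038];322 [ 0.531 -0.189  0.018];326 [ 0.53  -0.198  0.025];330 [ 0.528 -0.206  0.038];334 [ 0.528 -0.216  0.038];338 [ 0.528 -0.225  0.041];342 [ 0.53  -0.239  0.022];346 [ 0.53  -0.25   0.019];t: 0.93
tool_pos: [0.4492, 0.3644, 0.2452]
orientation: [-3.141, -0.0, 1.677]
wrist_force: [1.6, 0.4, -0.0]
finger_gap: 0.0
grasp_force: 0.0
t: 1.77
tool_pos: [0.4476, -0.0356, 0.2453]
orientation: [3.142, -0.001, 1.572]
wrist_force: [0.6, 1.2, -0.1]
finger_gap: 0.0001
grasp_force: 0.0
[-0.67121692  0.09613184  0.66468713  2.10421016 -0.0729612   0.96279316
  0.03374508] [ 3.14151387e+00 -6.30419406e-04  1.57159429e+00]
```

```bash

python3 -m jog '[0.006,-0.034,0,0,0.006,-0.034,0,0,0.005,-0.033,0,0,0,0,-0.04,0,0,0,-0.04,0,0,0,-0.04,0,0,0,-0.04,0,0,0,-0.02,0,0,0,-0.01,0,0,0,0,0]'
python3 -m jog '[0,0.008,0,0,0,0.008,0,0,0,0.008,0,0,0,0.008,0,0,0,0.008,0,0,0,0.008,0,0,0,0.008,0,0,0,0.008,0,0,0,0.005,0,0,0,0,0,0]'
```

```text
t: 2.6
tool_pos: [0.4639, -0.1347, 0.0535]
orientation: [-3.138, -0.0, 1.571]
wrist_force: [-0.1, 0.1, 1.2]
finger_gap: 0.0001
grasp_force: 0.0
t: 3.43
tool_pos: [0.4652, -0.0641, 0.0551]
orientation: [-3.141, -0.001, 1.573]
wrist_force: [0.6, 0.4, -0.2]
finger_gap: -0.0004
grasp_force: 0.0
```

```bash

python3 -m jog '[0,0.002,0,0,0,0.002,0,0,0,0.002,0,0,0,0.001,0,0,0,0.001,0,0,0,0.001,0,0,0,0,0,0,0,0,0,0,0,0,0,0,0,0,0,0]'
python3 -c "
from h import *
im,d=optics.read_camera('scene'); save('lock1',cv2.resize(im[130:260,150:320],None,fx=4,fy=4))"
```

```text
t: 4.27
tool_pos: [0.4649, -0.0616, 0.0553]
orientation: [3.141, 0.005, 1.567]
wrist_force: [-0.4, -13.3, -1.3]
finger_gap: -0.0
grasp_force: 7.0
```

View pics/lock1.png

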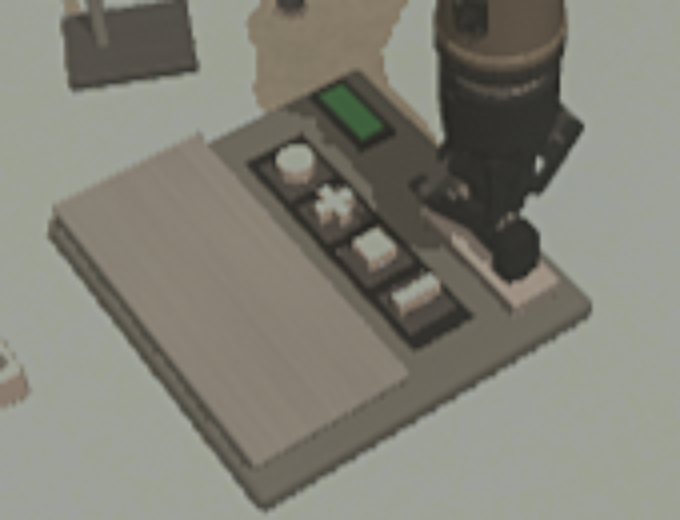

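The lock is against its free stop: 13 N of reaction at the expected y, and the grip shows at the left end of the track (515,245). Next is the round key.

```bash

python3 -m jog '[0,-0.02,0,0,0,0,0.03,0,0,0,0.03,0,0.0165,-0.034,0,0,0.0165,-0.034,0,0,0.0165,-0.034,0,0,0.0165,-0.034,0,0,0,0,-0.04,0,0,0,-0.015,0,0,0,0,0]'
python3 -m jog '[0,0,-0.004,0,0,0,-0.003,0,0,0,-0.003,0,0,0,-0.003,0,0,0,-0.003,0,0,0,0,0,0,0,0,0,0,0,0,0,0,0,0,0,0,0,0,0]'
```

```text
t: 5.15
tool_pos: [0.5286, -0.2124, 0.0568]
orientation: [-3.135, -0.002, 1.57]
wrist_force: [0.2, 1.6, -0.3]
finger_gap: -0.0001
grasp_force: 0.0
t: 5.98
tool_pos: [0.5321, -0.2128, 0.0468]
orientation: [3.139, -0.001, 1.571]
wrist_force: [-6.7, 3.3, 22.6]
finger_gap: -0.0002
grasp_force: 11.1
```

```bash

python3 -m jog '[0,0,0.03,0,0,0,0.01,0,0,0.0335,0,0,0,0.0335,0,0,0,0.0335,0,0,0,0,0,0,0,0,-0.025,0,0,0,0,0,0,0,0,0,0,0,0,0]'
python3 -m jog '[0,0,-0.004,0,0,0,-0.003,0,0,0,-0.003,0,0,0,-0.003,0,0,0,-0.001,0,0,0,0,0,0,0,0,0,0,0,0,0,0,0,0,0,0,0,0,0]'
python3 -m jog '[0,0,0.03,0,0,0,0.03,0,0,0,0.03,0,0,0,0.03,0,0,0,0.03,0,0,0,0.02,0,0,0,0,0,0,0,0,0,0,0,0,0,0,0,0,0]' 1
```

```text
t: 6.82
tool_pos: [0.5314, -0.113, 0.0599]
orientation: [3.141, 0.0, 1.57]
wrist_force: [-0.3, -0.4, 0.2]
finger_gap: 0.0004
grasp_force: 0.0
t: 7.65
tool_pos: [0.5319, -0.1128, 0.0468]
orientation: [3.14, -0.001, 1.571]
wrist_force: [-5.0, 0.9, 19.3]
finger_gap: -0.0002
grasp_force: 9.8
t: 8.48
tool_pos: [0.5305, -0.112, 0.214]
orientation: [-3.139, -0.0, 1.571]
wrist_force: [0.9, -0.2, -0.6]
finger_gap: 0.0854
grasp_force: 0.0
```

```bash
cat > look.py <<'E'
from h import *
import sys
im,d=optics.read_camera("top"); s=sensors.read_state(); p=s["tool_pos"]; jaw=(np.degrees(s["orientation"][2])-90+90)%180-90
print("tcp",p.round(4),"jaw",jaw.round(1))
for nm,lo,hi,reg in(("mat",.015,.045,(.36,.68,.1,.45)),("pan",.057,.085,(.56,.72,-.3,.02))):
  for b in boxes(im,d,lo,hi,reg):
    t=(b[2]+90-jaw+90)%180-90
    print(nm,b[0].round(4),np.round(b[1]),"z",b[3].round(3),"| d",(b[0]-p[:2]).round(4),"turn",round(t,1))
E
python3 look.py
```

```text
tcp [ 0.5305 -0.1121  0.214 ] jaw 0.0
mat [0.5911 0.3331] [52. 34.] z 0.025 | d [0.0606 0.4453] turn -27.0
mat [0.5678 0.2176] [52. 33.] z 0.025 | d [0.0373 0.3297] turn 6.7
mat [0.5146 0.2815] [26. 25.] z 0.034 | d [-0.0159  0.3936] turn -41.1
mat [0.4513 0.3585] [52. 34.] z 0.024 | d [-0.0792  0.4707] turn -11.5
mat [0.4364 0.241 ] [53. 34.] z 0.024 | d [-0.094   0.3532] turn -30.0
```

```bash

python3 -m jog '[0.0041,0.0366,-0.01,0.75,0.0041,0.0366,-0.01,0.75,0.0041,0.0366,-0.01,0.75,0.0041,0.0366,-0.01,0.75,0.0041,0.0366,-0.01,0.75,0.0041,0.0366,-0.01,0.75,0.0041,0.0366,-0.01,0.75,0.0041,0.0366,-0.01,0.75,0.0041,0.0366,-0.01,0.75,0,0,0,0]' 0.7
python3 -m jog '[0,0,-0.02,0,0,0,-0.02,0,0,0,-0.02,0,0,0,-0.02,0,0,0,-0.01,0,0,0,-0.006,0,0,0,0,0,0,0,0,0,0,0,0,0,0,0,0,0]'
python3 look.py | head -3
```

```text
t: 9.37
tool_pos: [0.5661, 0.2268, 0.1217]
orientation: [-3.138, -0.003, 1.701]
wrist_force: [-0.0, 1.4, 0.3]
finger_gap: 0.0599
grasp_force: 0.0
t: 10.2
tool_pos: [0.569, 0.2173, 0.0304]
orientation: [3.14, -0.001, 1.689]
wrist_force: [-0.5, 0.1, -0.2]
finger_gap: 0.0597
grasp_force: 0.0
tcp [0.5689 0.2173 0.0303] jaw 6.8
mat [0.5691 0.2057] [33. 30.] z 0.025 | d [ 0.0002 -0.0116] turn -87.9
mat [0.5139 0.2809] [26. 25.] z 0.034 | d [-0.0549  0.0636] turn 88.8
```

```bash

python3 -m jog '[0,0,-0.005,0,0,0,-0.005,0,0,0,0,0,0,0,0,0,0,0,0,0,0,0,0,0,0,0,0,0,0,0,0,0,0,0,0,0,0,0,0,0]'
python3 -m jog '[0,0,0,0,0,0,0,0,0,0,0,0,0,0,0,0,0,0,0,0,0,0,0.01,0,0,0,0.02,0,0,0,0.03,0,0,0,0.03,0,0,0,0.03,0]' 0 40
python3 -m jog '[0.0055,-0.0377,0,-1,0.0055,-0.0377,0,-1,0.0055,-0.0377,0,-1,0.0055,-0.0377,0,-1,0.0055,-0.0377,0,-1,0.0055,-0.0377,0,-1,0.0055,-0.0377,0,-0.8,0.0055,-0.0377,0,0,0.0055,-0.0377,0,0,0.0055,-0.0377,0,0]'
python3 -m jog '[0.0055,-0.0377,0,0,0.0055,-0.0377,0,0,0,0,0,0,0,0,-0.02,0,0,0,-0.02,0,0,0,-0.015,0,0,0,0,0,0,0,0,0,0,0,0,0,0,0,0,0]'
```

```text
t: 11.08
tool_pos: [0.5683, 0.2171, 0.0194]
orientation: [3.141, -0.0, 1.689]
wrist_force: [0.5, -0.2, 0.5]
finger_gap: 0.0598
grasp_force: 0.0
t: 11.92
tool_pos: [0.5678, 0.2167, 0.1408]
orientation: [-3.141, 0.001, 1.689]
wrist_force: [-0.3, 0.3, -0.7]
finger_gap: 0.0332
grasp_force: 40.7
t: 12.75
tool_pos: [0.623, -0.1616, 0.1398]
orientation: [-3.142, -0.0, 1.571]
wrist_force: [0.8, -1.1, -0.4]
finger_gap: 0.0329
grasp_force: 40.6
t: 13.58
tool_pos: [0.635, -0.2356, 0.0857]
orientation: [3.14, 0.001, 1.571]
wrist_force: [-0.1, -0.4, -0.7]
finger_gap: 0.0332
grasp_force: 40.7
```

```bash

python3 -m jog '[0,0,-0.008,0,0,0,-0.006,0,0,0,-0.003,0,0,0,-0.002,0,0,0,-0.002,0,0,0,-0.001,0,0,0,-0.001,0,0,0,0,0,0,0,0,0,0,0,0,0]'
python3 -m jog '[0,0,0,0,0,0,0,0,0,0,0,0,0,0,0,0,0,0,0,0,0,0,0.01,0,0,0,0.02,0,0,0,0.03,0,0,0,0.02,0,0,0,0,0]' 0.7
python3 look.py
```

```text
t: 14.42
tool_pos: [0.6343, -0.2355, 0.0616]
orientation: [3.141, 0.0, 1.57]
wrist_force: [-1.1, 0.3, 1.8]
finger_gap: 0.0328
grasp_force: 41.0
t: 15.25
tool_pos: [0.6368, -0.2371, 0.147]
orientation: [3.134, 0.003, 1.57]
wrist_force: [1.0, -1.3, 0.2]
finger_gap: 0.0595
grasp_force: 0.0
tcp [ 0.6358 -0.2363  0.1447] jaw -0.0
mat [0.5913 0.3334] [53. 34.] z 0.024 | d [-0.0445  0.5698] turn -27.0
mat [0.5136 0.281 ] [26. 25.] z 0.034 | d [-0.1222  0.5173] turn 2.3
mat [0.4513 0.3585] [53. 34.] z 0.024 | d [-0.1845  0.5948] turn -11.0
mat [0.4359 0.2412] [52. 35.] z 0.024 | d [-0.2     0.4775] turn -29.4
```

```bash

python3 -m jog '[-0.0153,0.0367,0,-2.3,-0.0153,0.0367,0,-2.3,-0.0153,0.0367,0,-2.3,-0.0153,0.0367,0,-2.3,-0.0153,0.0367,0,-2.3,-0.0153,0.0367,0,-2.3,-0.0153,0.0367,0,-2.3,-0.0153,0.0367,0,-2.3,-0.0153,0.0367,0,-2.3,-0.0153,0.0367,0,-2.3]'
python3 -m jog '[-0.0153,0.0367,0,-2.3,-0.0153,0.0367,0,-2.3,-0.0153,0.0367,0,-2,0,0,-0.03,0,0,0,-0.03,0,0,0,-0.02,0,0,0,-0.02,0,0,0,0,0,0,0,0,0,0,0,0,0]'
python3 look.py
```

```text
t: 16.13
tool_pos: [0.4797, 0.1332, 0.141]
orientation: [-3.141, 0.0, 1.167]
wrist_force: [1.4, 1.3, -0.5]
finger_gap: 0.0595
grasp_force: 0.0
t: 16.97
tool_pos: [0.4358, 0.2416, 0.042]
orientation: [3.141, -0.0, 1.053]
wrist_force: [0.1, 0.2, -0.0]
finger_gap: 0.0598
grasp_force: 0.0
tcp [0.4361 0.2419 0.0423] jaw -29.7
mat [0.5911 0.333 ] [52. 34.] z 0.025 | d [0.155  0.0911] turn 2.7
mat [0.5148 0.2822] [27. 25.] z 0.034 | d [0.0787 0.0403] turn -15.9
mat [0.4318 0.2339] [35. 34.] z 0.024 | d [-0.0043 -0.008 ] turn -2.9
pan [ 0.6347 -0.234 ] [51. 35.] z 0.067 | d [ 0.1986 -0.4758] turn 29.9
```

```bash

python3 -m jog '[0,0,-0.008,0,0,0,-0.008,0,0,0,-0.006,0,0,0,0,0,0,0,0,0,0,0,0,0,0,0,0,0,0,0,0,0,0,0,0,0,0,0,0,0]'
python3 -m jog '[0,0,0,0,0,0,0,0,0,0,0,0,0,0,0,0,0,0,0,0,0,0,0.01,0,0,0,0.02,0,0,0,0.03,0,0,0,0.03,0,0,0,0.03,0]' 0 40
python3 -m jog '[0.0166,-0.0344,0,2.48,0.0166,-0.0344,0,2.48,0.0166,-0.0344,0,2.48,0.0166,-0.0344,0,2.48,0.0166,-0.0344,0,2.48,0.0166,-0.0344,0,2.48,0.0166,-0.0344,0,2.48,0.0166,-0.0344,0,2.48,0.0166,-0.0344,0,2.48,0.0166,-0.0344,0,2.48]'
python3 -m jog '[0.0166,-0.0344,0,2.48,0.0166,-0.0344,0,2.42,0,0,0,0,0,0,-0.02,0,0,0,-0.02,0,0,0,-0.015,0,0,0,0,0,0,0,0,0,0,0,0,0,0,0,0,0]'
```

```text
t: 17.85
tool_pos: [0.4354, 0.2419, 0.0195]
orientation: [3.141, -0.0, 1.054]
wrist_force: [0.1, -0.3, -0.3]
finger_gap: 0.0595
grasp_force: 0.0
t: 18.68
tool_pos: [0.435, 0.2412, 0.1407]
orientation: [-3.142, 0.001, 1.053]
wrist_force: [0.7, 1.1, -0.4]
finger_gap: 0.0331
grasp_force: 39.8
t: 19.52
tool_pos: [0.6016, -0.1041, 0.1397]
orientation: [-3.141, 0.0, 1.489]
wrist_force: [0.5, 0.3, -1.1]
finger_gap: 0.0334
grasp_force: 39.9
t: 20.35
tool_pos: [0.6353, -0.1712, 0.0857]
orientation: [3.14, 0.001, 1.572]
wrist_force: [0.3, -0.5, -0.3]
finger_gap: 0.0331
grasp_force: 40.0
```

```bash

python3 -m jog '[0,0,-0.008,0,0,0,-0.006,0,0,0,-0.003,0,0,0,-0.002,0,0,0,-0.002,0,0,0,-0.001,0,0,0,-0.001,0,0,0,0,0,0,0,0,0,0,0,0,0]'
python3 -m jog '[0,0,0,0,0,0,0,0,0,0,0,0,0,0,0,0,0,0,0,0,0,0,0.01,0,0,0,0.02,0,0,0,0.03,0,0,0,0.02,0,0,0,0,0]' 0.7
python3 -m jog '[-0.0131,0.0379,0,-0.8,-0.0131,0.0379,0,-0.8,-0.0131,0.0379,0,-0.8,-0.0131,0.0379,0,-0.8,-0.0131,0.0379,0,-0.8,-0.0131,0.0379,0,-0.8,-0.0131,0.0379,0,-0.8,-0.0131,0.0379,0,-0.8,-0.0131,0.0379,0,-0.8,-0.0131,0.0379,0,-0.8]'
python3 -m jog '[-0.0131,0.0379,0,-0.8,-0.0131,0.0379,0,-0.8,-0.0131,0.0379,0,-0.8,-0.0131,0.0379,0,-0.8,0,0,-0.03,0,0,0,-0.03,0,0,0,-0.02,0,0,0,-0.02,0,0,0,0,0,0,0,0,0]'
python3 look.py
```

```text
t: 21.18
tool_pos: [0.6346, -0.1711, 0.0617]
orientation: [3.141, -0.0, 1.572]
wrist_force: [-1.6, 0.9, 3.5]
finger_gap: 0.0333
grasp_force: 40.5
t: 22.02
tool_pos: [0.6372, -0.1725, 0.1468]
orientation: [3.134, 0.002, 1.572]
wrist_force: [0.9, -0.5, -0.1]
finger_gap: 0.0598
grasp_force: 0.0
t: 22.85
tool_pos: [0.5026, 0.2097, 0.1417]
orientation: [3.141, -0.001, 1.432]
wrist_force: [0.3, 0.8, -0.4]
finger_gap: 0.0599
grasp_force: 0.0
t: 23.68
tool_pos: [0.4509, 0.3591, 0.041]
orientation: [-3.141, 0.002, 1.376]
wrist_force: [1.0, -0.0, 0.9]
finger_gap: 0.0599
grasp_force: 0.0
tcp [0.4516 0.3595 0.0421] jaw -11.1
mat [0.5913 0.3335] [54. 34.] z 0.024 | d [ 0.1397 -0.026 ] turn -15.8
mat [0.5149 0.2818] [27. 25.] z 0.035 | d [ 0.0633 -0.0778] turn -31.8
mat [0.4513 0.3588] [51. 34.] z 0.024 | d [-0.0003 -0.0008] turn -0.9
pan [ 0.6333 -0.1701] [51. 33.] z 0.067 | d [ 0.1817 -0.5297] turn 9.0
pan [ 0.6351 -0.2343] [52. 37.] z 0.067 | d [ 0.1835 -0.5939] turn 9.0
```

```bash

python3 -m jog '[0,0,-0.008,0,0,0,-0.008,0,0,0,-0.006,0,0,0,0,0,0,0,0,0,0,0,0,0,0,0,0,0,0,0,0,0,0,0,0,0,0,0,0,0]'
python3 -m jog '[0,0,0,0,0,0,0,0,0,0,0,0,0,0,0,0,0,0,0,0,0,0,0.01,0,0,0,0.02,0,0,0,0.03,0,0,0,0.03,0,0,0,0.03,0]' 0 40
python3 -m jog '[0.0141,-0.0359,0,0.85,0.0141,-0.0359,0,0.85,0.0141,-0.0359,0,0.85,0.0141,-0.0359,0,0.85,0.0141,-0.0359,0,0.85,0.0141,-0.0359,0,0.85,0.0141,-0.0359,0,0.85,0.0141,-0.0359,0,0.85,0.0141,-0.0359,0,0.85,0.0141,-0.0359,0,0.85]'
python3 -m jog '[0.0141,-0.0359,0,0.85,0.0141,-0.0359,0,0.85,0.0141,-0.0359,0,0.85,0,0,-0.02,0,0,0,-0.02,0,0,0,-0.015,0,0,0,0,0,0,0,0,0,0,0,0,0,0,0,0,0]'
```

```text
t: 24.57
tool_pos: [0.4512, 0.3597, 0.0195]
orientation: [3.141, -0.0, 1.377]
wrist_force: [-0.1, 0.3, -0.6]
finger_gap: 0.0597
grasp_force: 0.0
t: 25.4
tool_pos: [0.4508, 0.359, 0.1407]
orientation: [-3.141, 0.001, 1.376]
wrist_force: [0.8, 1.0, -1.2]
finger_gap: 0.0332
grasp_force: 40.5
t: 26.23
tool_pos: [0.5922, -0.0013, 0.1398]
orientation: [-3.141, -0.0, 1.526]
wrist_force: [0.8, 0.5, -1.6]
finger_gap: 0.0332
grasp_force: 40.6
t: 27.07
tool_pos: [0.6352, -0.1068, 0.0856]
orientation: [3.14, 0.0, 1.57]
wrist_force: [0.4, -1.5, -0.6]
finger_gap: 0.0333
grasp_force: 40.5
```

```bash

python3 -m jog '[0,0,-0.008,0,0,0,-0.006,0,0,0,-0.003,0,0,0,-0.002,0,0,0,-0.002,0,0,0,-0.001,0,0,0,-0.001,0,0,0,0,0,0,0,0,0,0,0,0,0]'
python3 -m jog '[0,0,0,0,0,0,0,0,0,0,0,0,0,0,0,0,0,0,0,0,0,0,0.01,0,0,0,0.02,0,0,0,0.03,0,0,0,0.02,0,0,0,0,0]' 0.7
python3 -m jog '[-0.0036,0.0367,0,-2.25,-0.0036,0.0367,0,-2.25,-0.0036,0.0367,0,-2.25,-0.0036,0.0367,0,-2.25,-0.0036,0.0367,0,-2.25,-0.0036,0.0367,0,-2.25,-0.0036,0.0367,0,-2.25,-0.0036,0.0367,0,-2.25,-0.0036,0.0367,0,-2.25,-0.0036,0.0367,0,-2.25]'
python3 -m jog '[-0.0036,0.0367,0,-2.25,-0.0036,0.0367,0,-2.25,0,0,0,0,0,0,-0.03,0,0,0,-0.03,0,0,0,-0.02,0,0,0,-0.02,0,0,0,0,0,0,0,0,0,0,0,0,0]'
python3 look.py
```

```text
t: 27.9
tool_pos: [0.6345, -0.1072, 0.0616]
orientation: [3.141, 0.0, 1.57]
wrist_force: [-0.9, 0.5, 2.1]
finger_gap: 0.0333
grasp_force: 40.9
t: 28.73
tool_pos: [0.6372, -0.1083, 0.1466]
orientation: [3.134, 0.001, 1.569]
wrist_force: [0.9, -0.6, 0.9]
finger_gap: 0.0602
grasp_force: 0.0
t: 29.57
tool_pos: [0.5978, 0.2618, 0.1414]
orientation: [-3.141, -0.0, 1.175]
wrist_force: [-0.3, 0.2, 0.4]
finger_gap: 0.0596
grasp_force: 0.0
t: 30.4
tool_pos: [0.5921, 0.3332, 0.0426]
orientation: [3.141, -0.001, 1.098]
wrist_force: [-0.1, -0.3, 0.1]
finger_gap: 0.0599
grasp_force: 0.0
tcp [0.5923 0.3334 0.043 ] jaw -27.1
mat [0.5911 0.3329] [53. 34.] z 0.024 | d [-0.0013 -0.0005] turn -0.1
mat [0.5135 0.2815] [26. 25.] z 0.034 | d [-0.0788 -0.0519] turn 22.9
pan [ 0.6345 -0.1072] [50. 35.] z 0.067 | d [ 0.0422 -0.4406] turn 26.1
pan [ 0.634  -0.1702] [51. 32.] z 0.067 | d [ 0.0416 -0.5036] turn 25.4
pan [ 0.6346 -0.2343] [52. 36.] z 0.067 | d [ 0.0423 -0.5678] turn 25.8
```

```bash

python3 -m jog '[0,0,-0.008,0,0,0,-0.008,0,0,0,-0.006,0,0,0,0,0,0,0,0,0,0,0,0,0,0,0,0,0,0,0,0,0,0,0,0,0,0,0,0,0]'
python3 -m jog '[0,0,0,0,0,0,0,0,0,0,0,0,0,0,0,0,0,0,0,0,0,0,0.01,0,0,0,0.02,0,0,0,0.03,0,0,0,0.03,0,0,0,0.03,0]' 0 40
python3 -m jog '[0.0043,-0.0377,0,2.7,0.0043,-0.0377,0,2.7,0.0043,-0.0377,0,2.7,0.0043,-0.0377,0,2.7,0.0043,-0.0377,0,2.7,0.0043,-0.0377,0,2.7,0.0043,-0.0377,0,2.7,0.0043,-0.0377,0,2.7,0.0043,-0.0377,0,2.7,0.0043,-0.0377,0,2.7]'
python3 -m jog '[0,0,0,0,0,0,-0.02,0,0,0,-0.02,0,0,0,-0.015,0,0,0,0,0,0,0,0,0,0,0,0,0,0,0,0,0,0,0,0,0,0,0,0,0]'
```

```text
t: 31.28
tool_pos: [0.5913, 0.3333, 0.0195]
orientation: [3.141, -0.0, 1.098]
wrist_force: [0.7, -0.2, 0.1]
finger_gap: 0.0598
grasp_force: 0.0
t: 32.12
tool_pos: [0.5909, 0.3329, 0.1408]
orientation: [-3.141, 0.001, 1.098]
wrist_force: [-0.7, 0.9, -0.6]
finger_gap: 0.033
grasp_force: 41.1
t: 32.95
tool_pos: [0.634, -0.0456, 0.1399]
orientation: [3.142, -0.0, 1.572]
wrist_force: [-0.3, 0.6, -0.5]
finger_gap: 0.0332
grasp_force: 41.1
t: 33.78
tool_pos: [0.6347, -0.0436, 0.0852]
orientation: [3.14, -0.0, 1.57]
wrist_force: [-0.2, -0.5, -1.1]
finger_gap: 0.0329
grasp_force: 41.2
```

```bash

python3 -m jog '[0,0,-0.008,0,0,0,-0.006,0,0,0,-0.003,0,0,0,-0.002,0,0,0,-0.002,0,0,0,-0.001,0,0,0,-0.001,0,0,0,0,0,0,0,0,0,0,0,0,0]'
python3 -m jog '[0,0,0,0,0,0,0,0,0,0,0,0,0,0,0,0,0,0,0,0,0,0,0.01,0,0,0,0.02,0,0,0,0.03,0,0,0,0.02,0,0,0,0,0]' 0.7
python3 -m jog '[-0.036,-0.0043,0,0,-0.036,-0.0043,0,0,-0.036,-0.0043,0,0,-0.036,-0.0043,0,0,-0.036,-0.0043,0,0,0,0,0,0,0,0,0,0,0,0,0,0,0,0,0,0,0,0,0,0]' 0
python3 look.py; python3 -c "
from h import *
im,d=optics.read_camera('scene'); save('pan1',cv2.resize(im[110:270,130:350],None,fx=3,fy=3))"
```

```text
t: 34.62
tool_pos: [0.6344, -0.0438, 0.0615]
orientation: [3.141, 0.0, 1.57]
wrist_force: [-1.2, -0.4, 1.9]
finger_gap: 0.0332
grasp_force: 41.4
t: 35.45
tool_pos: [0.6371, -0.0446, 0.1466]
orientation: [3.134, 0.0, 1.569]
wrist_force: [-0.1, 0.4, -0.4]
finger_gap: 0.0599
grasp_force: 0.0
t: 36.28
tool_pos: [0.4556, -0.0651, 0.1415]
orientation: [3.141, 0.001, 1.57]
wrist_force: [1.0, 0.7, 0.6]
finger_gap: -0.0002
grasp_force: 0.0
tcp [ 0.4554 -0.0652  0.1414] jaw -0.0
mat [0.5136 0.2809] [26. 25.] z 0.034 | d [0.0582 0.346 ] turn 87.4
pan [ 0.6347 -0.107 ] [50. 35.] z 0.067 | d [ 0.1793 -0.0418] turn -1.0
pan [ 0.6339 -0.1704] [51. 32.] z 0.067 | d [ 0.1785 -0.1052] turn -1.2
pan [ 0.6346 -0.2341] [51. 36.] z 0.067 | d [ 0.1792 -0.1689] turn -3.1
pan [ 0.6338 -0.0427] [50. 33.] z 0.067 | d [0.1784 0.0225] turn -0.6
```

View pics/pan1.png

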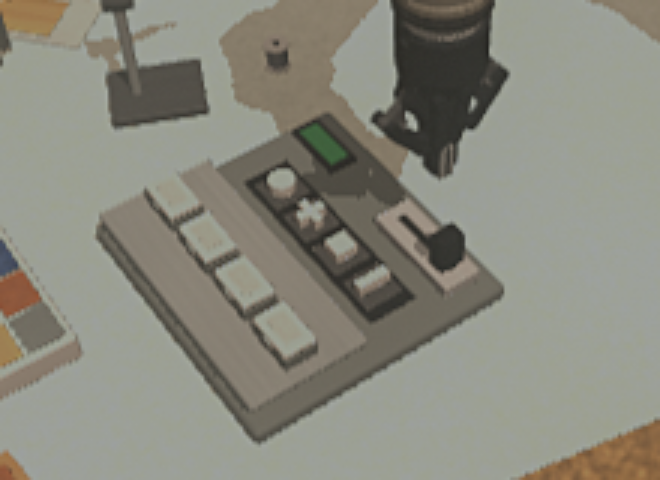

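All four boxes sit in a row on the pan (175,200 to 285,335), and the lock grip is still at the free end (447,245). Now the bar key, then the cross key.

```bash

python3 -m jog '[0.038,0,0,0,0.0375,0,0,0,0,0,-0.035,0,0,0,-0.03,0,0,0,-0.016,0,0,0,0,0,0,0,0,0,0,0,0,0,0,0,0,0,0,0,0,0]'
python3 -m jog '[0,0,-0.004,0,0,0,-0.003,0,0,0,-0.003,0,0,0,-0.003,0,0,0,-0.001,0,0,0,0,0,0,0,0,0,0,0,0,0,0,0,0,0,0,0,0,0]'
python3 -m jog '[0,0,0.03,0,0,0,0.009,0,0,-0.0333,0,0,0,-0.0333,0,0,0,-0.0333,0,0,0,0,0,0,0,0,-0.025,0,0,0,0,0,0,0,0,0,0,0,0,0]'
python3 -m jog '[0,0,-0.004,0,0,0,-0.003,0,0,0,-0.003,0,0,0,-0.003,0,0,0,-0.001,0,0,0,0,0,0,0,0,0,0,0,0,0,0,0,0,0,0,0,0,0]'
```

```text
t: 37.22
tool_pos: [0.5307, -0.0652, 0.0616]
orientation: [3.139, -0.0, 1.57]
wrist_force: [-0.8, 0.1, 0.0]
finger_gap: -0.0
grasp_force: 0.0
t: 38.05
tool_pos: [0.5301, -0.0651, 0.047]
orientation: [3.141, -0.001, 1.569]
wrist_force: [-2.1, 1.6, 11.5]
finger_gap: -0.0003
grasp_force: 5.9
t: 38.88
tool_pos: [0.5297, -0.1648, 0.0605]
orientation: [-3.141, -0.0, 1.57]
wrist_force: [0.6, 0.3, -0.6]
finger_gap: 0.0001
grasp_force: 0.0
t: 39.72
tool_pos: [0.5302, -0.1648, 0.0471]
orientation: [3.141, -0.001, 1.57]
wrist_force: [-1.1, 2.4, 9.6]
finger_gap: -0.0001
grasp_force: 4.9
```

```bash

python3 -m jog '[0,0,0.03,0,0,0,0.03,0,0,0,0.036,0,-0.025,0,0,0,-0.025,0,0,0,-0.025,0,0,0,0,0,0,0,0,0,0,0,0,0,0,0,0,0,0,0]' 0.7
python3 look.py
```

```text
t: 40.55
tool_pos: [0.4559, -0.1651, 0.1424]
orientation: [3.141, 0.0, 1.57]
wrist_force: [0.6, 0.1, 0.1]
finger_gap: 0.0599
grasp_force: 0.0
tcp [ 0.4558 -0.1651  0.1423] jaw -0.0
mat [0.5136 0.2812] [26. 25.] z 0.034 | d [0.0578 0.4463] turn -3.3
pan [ 0.6346 -0.1071] [50. 35.] z 0.067 | d [0.1788 0.058 ] turn -1.6
pan [ 0.6341 -0.1703] [51. 32.] z 0.067 | d [ 0.1783 -0.0052] turn -0.9
pan [ 0.6348 -0.2342] [51. 36.] z 0.067 | d [ 0.179  -0.0691] turn -1.6
pan [ 0.6332 -0.0427] [50. 34.] z 0.067 | d [0.1774 0.1224] turn -0.7
```

```bash

python3 -m jog '[0.0297,0.0203,0,0,0.0297,0.0203,0,0,0.0297,0.0203,0,0,0.0297,0.0203,0,0,0.0297,0.0203,0,0,0.0297,0.0203,0,0,0,0,0,0,0,0,-0.02,0,0,0,-0.02,0,0,0,-0.01,0]'
python3 -m jog '[0,0,0,0,0,0,-0.01,0,0,0,-0.01,0,0,0,-0.01,0,0,0,0,0,0,0,0,0,0,0,0,0,0,0,0,0,0,0,0,0,0,0,0,0]'
python3 -m jog '[0,0,0,0,0,0,0,0,0,0,0,0,0,0,0,0,0,0,0,0,0,0,0.01,0,0,0,0.02,0,0,0,0.03,0,0,0,0.02,0,0,0,0,0]' 0 40
python3 -m jog '[-0.0043,0.0376,0,0,-0.0043,0.0376,0,0,-0.0043,0.0376,0,0,-0.0043,0.0376,0,0,-0.0043,0.0376,0,0,-0.0043,0.0376,0,0,-0.0043,0.0376,0,0,-0.0043,0.0376,0,0,-0.0043,0.0376,0,0,-0.0043,0.0376,0,0]'
python3 -m jog '[0,0,0,0,0,0,0,0,0,0,-0.03,0,0,0,-0.03,0,0,0,-0.02,0,0,0,-0.01,0,0,0,0,0,0,0,0,0,0,0,0,0,0,0,0,0]'
```

```text
t: 41.43
tool_pos: [0.6323, -0.0428, 0.0897]
orientation: [-3.139, 0.0, 1.571]
wrist_force: [-0.4, -0.1, -0.1]
finger_gap: 0.0597
grasp_force: 0.0
t: 42.27
tool_pos: [0.6332, -0.0433, 0.0628]
orientation: [3.141, -0.0, 1.57]
wrist_force: [0.2, -0.0, -1.3]
finger_gap: 0.0599
grasp_force: 0.0
t: 43.1
tool_pos: [0.6354, -0.0441, 0.1471]
orientation: [3.135, 0.0, 1.569]
wrist_force: [1.2, 0.0, -0.1]
finger_gap: 0.0336
grasp_force: 41.0
t: 43.93
tool_pos: [0.5889, 0.3344, 0.1419]
orientation: [-3.141, 0.001, 1.57]
wrist_force: [1.4, 0.5, -0.0]
finger_gap: 0.0331
grasp_force: 41.0
t: 44.77
tool_pos: [0.5912, 0.3328, 0.0541]
orientation: [3.139, -0.001, 1.569]
wrist_force: [-0.6, 0.1, 0.3]
finger_gap: 0.0331
grasp_force: 41.0
```

```bash

python3 -m jog '[0,0,-0.015,0,0,0,-0.008,0,0,0,-0.004,0,0,0,-0.003,0,0,0,-0.0025,0,0,0,0,0,0,0,0,0,0,0,0,0,0,0,0,0,0,0,0,0]'
python3 -m jog '[0,0,0,0,0,0,0,0,0,0,0,0,0,0,0,0,0,0,0.01,0,0,0,0.02,0,0,0,0.03,0,0,0,0.03,0,0,0,0.032,0,0,0,0,0]' 0.7
python3 -m jog '[0.0036,-0.0367,0,0,0.0036,-0.0367,0,0,0.0036,-0.0367,0,0,0.0036,-0.0367,0,0,0.0036,-0.0367,0,0,0.0036,-0.0367,0,0,0.0036,-0.0367,0,0,0.0036,-0.0367,0,0,0.0036,-0.0367,0,0,0.0036,-0.0367,0,0]'
python3 -m jog '[0.0036,-0.0367,0,0,0.0036,-0.0367,0,0,0,0,0,0,0,0,-0.02,0,0,0,-0.02,0,0,0,-0.01,0,0,0,-0.01,0,0,0,0,0,0,0,0,0,0,0,0,0]'
python3 look.py
```

```text
t: 45.6
tool_pos: [0.5894, 0.3325, 0.0207]
orientation: [-3.14, -0.0, 1.569]
wrist_force: [-4.8, -1.7, 9.1]
finger_gap: 0.0333
grasp_force: 42.2
t: 46.43
tool_pos: [0.5938, 0.3337, 0.1493]
orientation: [3.132, -0.006, 1.569]
wrist_force: [1.5, 0.1, 1.3]
finger_gap: 0.0601
grasp_force: 0.0
t: 47.27
tool_pos: [0.626, -0.0362, 0.1425]
orientation: [3.141, -0.0, 1.57]
wrist_force: [0.9, -0.4, -0.5]
finger_gap: 0.059
grasp_force: 0.0
t: 48.1
tool_pos: [0.6338, -0.1078, 0.0827]
orientation: [3.14, 0.0, 1.57]
wrist_force: [1.0, 0.0, 0.3]
finger_gap: 0.0596
grasp_force: 0.0
tcp [ 0.6339 -0.1078  0.0829] jaw -0.1
mat [0.5891 0.332 ] [52. 32.] z 0.024 | d [-0.0448  0.4398] turn 0.3
mat [0.5172 0.2826] [27. 21.] z 0.034 | d [-0.1167  0.3904] turn 22.5
pan [ 0.6335 -0.1704] [51. 33.] z 0.067 | d [-0.0004 -0.0626] turn -1.4
pan [ 0.6348 -0.2344] [51. 36.] z 0.067 | d [ 0.0009 -0.1266] turn -2.3
```

```bash

python3 -m jog '[0,0,-0.01,0,0,0,-0.01,0,0,0,0,0,0,0,0,0,0,0,0,0,0,0,0,0,0,0,0,0,0,0,0,0,0,0,0,0,0,0,0,0]'
python3 -m jog '[0,0,0,0,0,0,0,0,0,0,0,0,0,0,0,0,0,0,0,0,0,0,0.01,0,0,0,0.02,0,0,0,0.03,0,0,0,0.02,0,0,0,0,0]' 0 40
python3 -m jog '[-0.0141,0.0359,0,0,-0.0141,0.0359,0,0,-0.0141,0.0359,0,0,-0.0141,0.0359,0,0,-0.0141,0.0359,0,0,-0.0141,0.0359,0,0,-0.0141,0.0359,0,0,-0.0141,0.0359,0,0,-0.0141,0.0359,0,0,-0.0141,0.0359,0,0]'
python3 -m jog '[-0.0141,0.0359,0,0,-0.0141,0.0359,0,0,-0.0141,0.0359,0,0,0,0,0,0,0,0,-0.03,0,0,0,-0.03,0,0,0,-0.02,0,0,0,-0.01,0,0,0,0,0,0,0,0,0]'
python3 -m jog '[0,0,0,0,0,0,-0.015,0,0,0,-0.008,0,0,0,-0.004,0,0,0,-0.002,0,0,0,-0.002,0,0,0,0,0,0,0,0,0,0,0,0,0,0,0,0,0]'
```

```text
t: 48.98
tool_pos: [0.6332, -0.1077, 0.0619]
orientation: [3.141, -0.0, 1.57]
wrist_force: [-0.0, -0.4, 0.4]
finger_gap: 0.0596
grasp_force: 0.0
t: 49.82
tool_pos: [0.6355, -0.1087, 0.1467]
orientation: [3.135, 0.001, 1.569]
wrist_force: [0.6, -0.5, -0.5]
finger_gap: 0.0331
grasp_force: 41.1
t: 50.65
tool_pos: [0.4907, 0.2528, 0.1417]
orientation: [-3.141, 0.0, 1.57]
wrist_force: [-0.1, 0.4, -1.3]
finger_gap: 0.0331
grasp_force: 41.1
t: 51.48
tool_pos: [0.4501, 0.3586, 0.052]
orientation: [-3.141, 0.001, 1.569]
wrist_force: [-0.4, 0.8, 0.2]
finger_gap: 0.033
grasp_force: 41.1
t: 52.32
tool_pos: [0.45, 0.3591, 0.0211]
orientation: [3.141, -0.0, 1.57]
wrist_force: [-0.1, 1.0, -0.2]
finger_gap: 0.0333
grasp_force: 41.1
```

```bash

python3 -m jog '[0,0,-0.001,0,0,0,0,0,0,0,0,0,0,0,0,0,0,0,0.01,0,0,0,0.02,0,0,0,0.03,0,0,0,0.03,0,0,0,0.033,0,0,0,0,0]' 0.7
python3 -m jog '[0.0131,-0.0378,0,0,0.0131,-0.0378,0,0,0.0131,-0.0378,0,0,0.0131,-0.0378,0,0,0.0131,-0.0378,0,0,0.0131,-0.0378,0,0,0.0131,-0.0378,0,0,0.0131,-0.0378,0,0,0.0131,-0.0378,0,0,0.0131,-0.0378,0,0]'
python3 -m jog '[0.0131,-0.0378,0,0,0.0131,-0.0378,0,0,0.0131,-0.0378,0,0,0.0131,-0.0378,0,0,0,0,0,0,0,0,-0.02,0,0,0,-0.02,0,0,0,-0.02,0,0,0,0,0,0,0,0,0]'
python3 look.py
```

```text
t: 53.15
tool_pos: [0.4531, 0.3606, 0.1492]
orientation: [3.135, -0.007, 1.569]
wrist_force: [1.4, 0.5, -0.3]
finger_gap: 0.0596
grasp_force: 0.0
t: 53.98
tool_pos: [0.5812, -0.021, 0.1435]
orientation: [3.141, -0.0, 1.57]
wrist_force: [1.2, 0.2, 0.1]
finger_gap: 0.0597
grasp_force: 0.0
t: 54.82
tool_pos: [0.6326, -0.17, 0.0826]
orientation: [-3.14, -0.0, 1.569]
wrist_force: [-0.4, -0.4, 0.9]
finger_gap: 0.0598
grasp_force: 0.0
tcp [ 0.6334 -0.1704  0.0837] jaw -0.1
mat [0.589  0.3318] [53. 33.] z 0.024 | d [-0.0444  0.5022] turn 1.1
mat [0.5146 0.2818] [26. 25.] z 0.035 | d [-0.1188  0.4522] turn -42.3
mat [0.4508 0.3588] [53. 33.] z 0.024 | d [-0.1827  0.5292] turn -0.6
pan [ 0.6287 -0.254 ] [35. 20.] z 0.067 | d [-0.0047 -0.0836] turn 60.3
```

```bash

python3 -m jog '[0,0,-0.01,0,0,0,-0.01,0,0,0,-0.001,0,0,0,0,0,0,0,0,0,0,0,0,0,0,0,0,0,0,0,0,0,0,0,0,0,0,0,0,0]'
python3 -m jog '[0,0,0,0,0,0,0,0,0,0,0,0,0,0,0,0,0,0,0,0,0,0,0.01,0,0,0,0.02,0,0,0,0.03,0,0,0,0.02,0,0,0,0,0]' 0 40
python3 -m jog '[-0.0165,0.0343,0,0,-0.0165,0.0343,0,0,-0.0165,0.0343,0,0,-0.0165,0.0343,0,0,-0.0165,0.0343,0,0,-0.0165,0.0343,0,0,-0.0165,0.0343,0,0,-0.0165,0.0343,0,0,-0.0165,0.0343,0,0,-0.0165,0.0343,0,0]'
python3 -m jog '[-0.0165,0.0343,0,0,-0.0165,0.0343,0,0,0,0,0,0,0,0,-0.03,0,0,0,-0.03,0,0,0,-0.02,0,0,0,-0.01,0,0,0,0,0,0,0,0,0,0,0,0,0]'
python3 -m jog '[0,0,-0.015,0,0,0,-0.008,0,0,0,-0.004,0,0,0,-0.002,0,0,0,-0.002,0,0,0,-0.001,0,0,0,0,0,0,0,0,0,0,0,0,0,0,0,0,0]'
python3 look.py
```

```text
t: 55.7
tool_pos: [0.6333, -0.1703, 0.0619]
orientation: [3.141, 0.0, 1.57]
wrist_force: [-0.4, -0.1, 0.3]
finger_gap: 0.0601
grasp_force: 0.0
t: 56.53
tool_pos: [0.6356, -0.1715, 0.1469]
orientation: [3.135, 0.001, 1.569]
wrist_force: [1.2, -0.3, -0.6]
finger_gap: 0.0325
grasp_force: 41.2
t: 57.37
tool_pos: [0.4668, 0.1741, 0.1418]
orientation: [-3.141, -0.0, 1.569]
wrist_force: [1.2, 0.9, -0.2]
finger_gap: 0.0334
grasp_force: 41.1
t: 58.2
tool_pos: [0.4361, 0.2415, 0.0529]
orientation: [3.14, -0.001, 1.569]
wrist_force: [-0.3, 0.1, 0.2]
finger_gap: 0.0332
grasp_force: 41.1
t: 59.03
tool_pos: [0.4354, 0.2415, 0.02]
orientation: [3.141, -0.0, 1.57]
wrist_force: [-0.3, 0.6, 0.3]
finger_gap: 0.033
grasp_force: 41.3
tcp [0.4354 0.2415 0.02  ] jaw -0.1
mat [0.5889 0.332 ] [52. 33.] z 0.024 | d [0.1535 0.0905] turn 0.1
mat [0.5166 0.2831] [25. 23.] z 0.035 | d [0.0812 0.0416] turn 32.5
mat [0.436  0.2279] [58. 28.] z 0.025 | d [ 0.0007 -0.0135] turn 85.3
pan [ 0.6346 -0.2343] [51. 36.] z 0.067 | d [ 0.1992 -0.4758] turn -0.9
```

```bash

python3 -m jog '[0,0,0,0,0,0,0,0,0,0,0,0,0,0,0,0,0,0,0.01,0,0,0,0.02,0,0,0,0.03,0,0,0,0.03,0,0,0,0.033,0,0,0,0,0]' 0.7
python3 -m jog '[0.0153,-0.0366,0,0,0.0153,-0.0366,0,0,0.0153,-0.0366,0,0,0.0153,-0.0366,0,0,0.0153,-0.0366,0,0,0.0153,-0.0366,0,0,0.0153,-0.0366,0,0,0.0153,-0.0366,0,0,0.0153,-0.0366,0,0,0.0153,-0.0366,0,0]'
python3 -m jog '[0.0153,-0.0366,0,0,0.0153,-0.0366,0,0,0.0153,-0.0366,0,0,0,0,0,0,0,0,-0.02,0,0,0,-0.02,0,0,0,-0.02,0,0,0,0,0,0,0,0,0,0,0,0,0]'
python3 look.py
```

```text
t: 59.92
tool_pos: [0.4383, 0.2425, 0.1483]
orientation: [3.135, -0.006, 1.568]
wrist_force: [1.1, 0.6, -0.3]
finger_gap: 0.0599
grasp_force: 0.0
t: 60.75
tool_pos: [0.5885, -0.1265, 0.1432]
orientation: [-3.142, -0.0, 1.569]
wrist_force: [0.6, -0.3, 0.6]
finger_gap: 0.0599
grasp_force: 0.0
t: 61.58
tool_pos: [0.6346, -0.2348, 0.0841]
orientation: [3.141, 0.001, 1.57]
wrist_force: [0.2, -0.1, -0.8]
finger_gap: 0.06
grasp_force: 0.0
tcp [ 0.6349 -0.2349  0.0845] jaw -0.1
mat [0.5889 0.3322] [52. 33.] z 0.024 | d [-0.046   0.5671] turn 0.9
mat [0.5148 0.2819] [27. 25.] z 0.034 | d [-0.1202  0.5168] turn -41.9
```

```bash
python3 -c "
from h import *
im,d=optics.read_camera('top'); save('mat2',cv2.resize(im[100:300,60:420],None,fx=2,fy=2))
P=cloud('top',d)
m=(P[...,2]>.015)&(P[...,2]<.045)&(P[...,0]>.36)&(P[...,0]<.68)&(P[...,1]>.1)&(P[...,1]<.45)
for c in comps(m,20,99999): print(c.sum(),rect(P,c))"
```

```text
266 (array([0.58899725, 0.33211011]), (52.82272720336914, 32.36920166015625), -89.80077692866325)
104 (array([0.51353448, 0.28093277]), (25.965805053710938, 25.270009994506836), 89.23357391357422)
```

View pics/mat2.png

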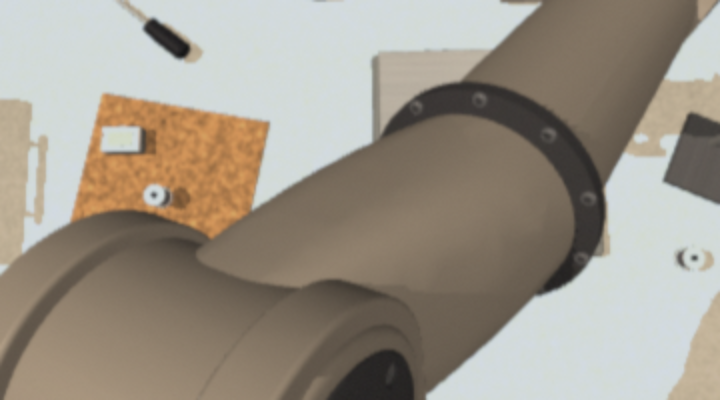

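The arm's elbow hides the near half of the mat and the scale. The visible box is at (121,138) and the spool at (155,195), both undisturbed. I'll pick the last box and check again from a clear pose.

```bash

python3 -m jog '[0,0,-0.01,0,0,0,-0.01,0,0,0,-0.002,0,0,0,0,0,0,0,0,0,0,0,0,0,0,0,0,0,0,0,0,0,0,0,0,0,0,0,0,0]'
python3 -m jog '[0,0,0,0,0,0,0,0,0,0,0,0,0,0,0,0,0,0,0,0,0,0,0.01,0,0,0,0.02,0,0,0,0.03,0,0,0,0.02,0,0,0,0,0]' 0 40
python3 -m jog '[-0.0056,0.0377,0,0,-0.0056,0.0377,0,0,-0.0056,0.0377,0,0,-0.0056,0.0377,0,0,-0.0056,0.0377,0,0,-0.0056,0.0377,0,0,-0.0056,0.0377,0,0,-0.0056,0.0377,0,0,-0.0056,0.0377,0,0,-0.0056,0.0377,0,0]'
python3 -c "
from rig import sensors; s=sensors.read_state(); print(s['qpos'])"; python3 look.py
```

```text
t: 62.52
tool_pos: [0.6342, -0.2344, 0.061]
orientation: [3.141, 0.0, 1.57]
wrist_force: [0.4, 0.4, 0.4]
finger_gap: 0.0596
grasp_force: 0.0
t: 63.35
tool_pos: [0.6364, -0.236, 0.1461]
orientation: [3.135, 0.002, 1.569]
wrist_force: [0.6, -0.4, 0.2]
finger_gap: 0.0333
grasp_force: 41.3
t: 64.18
tool_pos: [0.5772, 0.1444, 0.1407]
orientation: [-3.141, -0.0, 1.57]
wrist_force: [-0.0, 0.4, -0.2]
finger_gap: 0.0331
grasp_force: 41.3
[-0.8481181   0.54997803  0.67782384  1.87909865 -0.44415848  0.8682391
  0.0507499 ]
tcp [0.5757 0.1551 0.1398] jaw 0.6
mat [0.5144 0.2819] [26. 25.] z 0.034 | d [-0.0613  0.1268] turn -47.8
mat [0.4494 0.3451] [31. 25.] z 0.024 | d [-0.1263  0.19  ] turn 87.5
mat [0.4367 0.2398] [51. 33.] z 0.024 | d [-0.139   0.0846] turn -1.3
```

```bash

python3 -m jog '[-0.0056,0.0377,0,0,-0.0056,0.0377,0,0,0,0,0,0,0,0,-0.03,0,0,0,-0.03,0,0,0,-0.02,0,0,0,-0.01,0,0,0,0,0,0,0,0,0,0,0,0,0]'
python3 look.py
python3 -m jog '[0,0,-0.015,0,0,0,-0.008,0,0,0,-0.004,0,0,0,-0.002,0,0,0,-0.002,0,0,0,0,0,0,0,0,0,0,0,0,0,0,0,0,0,0,0,0,0]'
```

```text
t: 65.07
tool_pos: [0.568, 0.2179, 0.0521]
orientation: [3.14, -0.001, 1.569]
wrist_force: [-0.3, 0.4, -0.6]
finger_gap: 0.0334
grasp_force: 41.3
tcp [0.5681 0.2181 0.0523] jaw -0.1
mat [0.5147 0.282 ] [26. 25.] z 0.035 | d [-0.0534  0.0639] turn -42.1
mat [0.4508 0.3598] [54. 33.] z 0.024 | d [-0.1173  0.1416] turn -0.5
mat [0.4366 0.2402] [52. 33.] z 0.024 | d [-0.1315  0.0221] turn -0.6
t: 65.95
tool_pos: [0.5671, 0.2181, 0.0201]
orientation: [3.141, -0.0, 1.57]
wrist_force: [-0.1, 0.1, -0.1]
finger_gap: 0.0333
grasp_force: 41.3
```

```bash

python3 -m jog '[0,0,-0.001,0,0,0,0,0,0,0,0,0,0,0,0,0,0,0,0.01,0,0,0,0.02,0,0,0,0.03,0,0,0,0.03,0,0,0,0.032,0,0,0,0,0]' 0.7
python3 -m jog '[-0.0111,-0.0383,0,0,-0.0111,-0.0383,0,0,-0.0111,-0.0383,0,0,-0.0111,-0.0383,0,0,-0.0111,-0.0383,0,0,-0.0111,-0.0383,0,0,-0.0111,-0.0383,0,0,-0.0111,-0.0383,0,0,-0.0111,-0.0383,0,0,-0.0111,-0.0383,0,0]' 0
python3 look.py;  python3 -c "
from h import *
im,d=optics.read_camera('scene'); save('s3',im)"
```

```text
t: 66.78
tool_pos: [0.5706, 0.2184, 0.1475]
orientation: [3.133, -0.004, 1.569]
wrist_force: [1.7, 0.2, 0.2]
finger_gap: 0.0597
grasp_force: 0.0
t: 67.62
tool_pos: [0.4552, -0.1668, 0.1415]
orientation: [3.14, -0.0, 1.57]
wrist_force: [1.0, -0.5, 0.2]
finger_gap: -0.0002
grasp_force: 0.0
tcp [ 0.4521 -0.1756  0.1423] jaw -0.7
mat [0.5891 0.3321] [53. 32.] z 0.024 | d [0.137  0.5077] turn 1.1
mat [0.5679 0.2173] [52. 35.] z 0.024 | d [0.1159 0.3928] turn -0.3
mat [0.5134 0.2809] [26. 25.] z 0.034 | d [0.0614 0.4565] turn 89.5
mat [0.4509 0.3586] [52. 33.] z 0.024 | d [-0.0012  0.5342] turn 0.1
mat [0.4367 0.2405] [53. 33.] z 0.024 | d [-0.0154  0.4161] turn 0.0
```

View pics/s3.png

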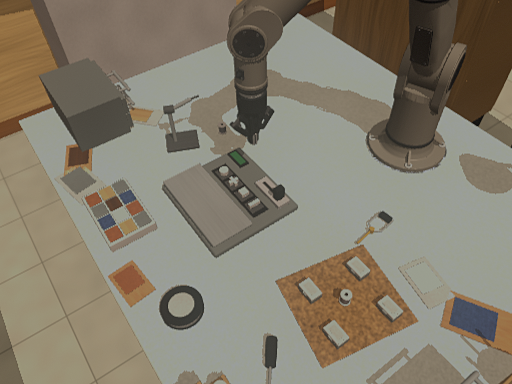

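All four boxes are back on the mat at (309,290), (358,267), (390,308) and (336,333), around spool (345,297). The pan is empty and the lock grip is still free at (279,192). Next: press round.

```bash

python3 -m jog '[0.025,-0.0165,0,0,0.025,-0.0165,0,0,0.025,-0.0165,0,0,0,0,-0.03,0,0,0,-0.03,0,0,0,-0.015,0,0,0,0,0,0,0,0,0,0,0,0,0,0,0,0,0]'
```

```text
t: 68.55
tool_pos: [0.532, -0.2148, 0.0674]
orientation: [3.139, 0.001, 1.57]
wrist_force: [0.1, 0.8, -0.1]
finger_gap: 0.0
grasp_force: 0.0
```

```bash

python3 -m jog '[0,0,-0.009,0,0,0,-0.004,0,0,0,-0.003,0,0,0,-0.003,0,0,0,-0.003,0,0,0,0,0,0,0,0,0,0,0,0,0,0,0,0,0,0,0,0,0]'
python3 -m jog '[0,0,0.03,0,0,0,0.03,0,0,0,0.01,0,-0.0112,0.0367,0,0,-0.0112,0.0367,0,0,-0.0112,0.0367,0,0,-0.0112,0.0367,0,0,-0.0112,0.0367,0,0,-0.0112,0.0367,0,0,0,0,0,0]'
python3 -m jog '[0,0,-0.02,0,0,0,-0.02,0,0,0,-0.019,0,0,0,0,0,0,0,0,0,0,0,0,0,0,0,0,0,0,0,0,0,0,0,0,0,0,0,0,0]'
python3 -m jog '[0,-0.009,0,0,0,-0.009,0,0,0,-0.009,0,0,0,-0.009,0,0,0,-0.009,0,0,0,-0.009,0,0,0,-0.009,0,0,0,-0.009,0,0,0,0,0,0,0,0,0,0]'
```

```text
t: 69.38
tool_pos: [0.5314, -0.2143, 0.0466]
orientation: [3.14, -0.003, 1.569]
wrist_force: [-7.9, 6.3, 34.2]
finger_gap: -0.0001
grasp_force: 17.0
t: 70.22
tool_pos: [0.4611, 0.0137, 0.1126]
orientation: [-3.137, -0.003, 1.581]
wrist_force: [0.7, -0.1, -0.3]
finger_gap: 0.0003
grasp_force: 0.0
t: 71.05
tool_pos: [0.4641, 0.0058, 0.0553]
orientation: [3.141, -0.0, 1.57]
wrist_force: [0.8, 0.1, -1.1]
finger_gap: -0.0001
grasp_force: 0.0
t: 71.88
tool_pos: [0.4634, -0.0673, 0.0547]
orientation: [-3.141, 0.0, 1.568]
wrist_force: [-0.9, 0.0, 0.5]
finger_gap: -0.0003
grasp_force: 0.0
```

```bash

python3 -m jog '[0,-0.004,0,0,0,-0.004,0,0,0,-0.003,0,0,0,-0.002,0,0,0,-0.002,0,0,0,-0.001,0,0,0,0,0,0,0,0,0,0,0,0,0,0,0,0,0,0]'
```

```text
t: 72.72
tool_pos: [0.4635, -0.0802, 0.0547]
orientation: [-3.14, -0.003, 1.572]
wrist_force: [-0.5, 8.3, 1.8]
finger_gap: 0.0002
grasp_force: 3.7
```

```bash

python3 -m jog '[0,-0.0015,0,0,0,0,0,0,0,0,0,0,0,0.025,0,0,0,0,0.04,0,0,0,0.04,0,0,0,0.04,0,0,0.03,0,0,0,0.03,0,0,0,0.03,0,0]'
python3 look.py
python3 -c "
from h import *
im,d=optics.read_camera('scene'); save('s4',im)
im,d=optics.read_camera('top'); P=cloud('top',d); m=(P[...,2]>.068)&(P[...,2]<.08)&(P[...,0]>.44)&(P[...,0]<.49)&(P[...,1]>-.13)&(P[...,1]<-.01)
print(P[m].min(0),P[m].max(0),m.sum())"
```

```text
t: 73.55
tool_pos: [0.4643, 0.0319, 0.1759]
orientation: [3.139, -0.001, 1.568]
wrist_force: [0.9, 0.4, -0.1]
finger_gap: -0.0002
grasp_force: 0.0
tcp [0.4642 0.0385 0.1751] jaw 0.3
mat [0.589  0.3327] [51. 32.] z 0.025 | d [0.1247 0.2942] turn -0.0
mat [0.5147 0.2818] [26. 25.] z 0.034 | d [0.0505 0.2433] turn -43.8
mat [0.4508 0.3597] [54. 33.] z 0.024 | d [-0.0134  0.3212] turn -1.0
[ 0.45274644 -0.10959469  0.06816706] [ 0.47677981 -0.0902067   0.07876029] 95
```

View pics/s4.png

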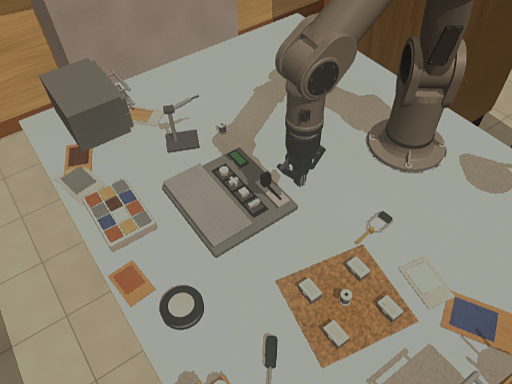

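The lock grip is centred at y = -0.0999, against an expected -0.0995 at the locked stop. All four boxes are still on the mat at (309,290), (358,267), (390,308) and (336,333), and the bystanders haven't moved. I'll let the arm settle clear and hand in.

```bash

python3 -m jog '[0,0,0.02,0,0,0,0,0,0,0,0,0,0,0,0,0,0,0,0,0,0,0,0,0,0,0,0,0,0,0,0,0,0,0,0,0,0,0,0,0]'
python3 -c "
from rig import ctrl; print(ctrl.hand_in())"
```

```text
t: 74.53
tool_pos: [0.4637, 0.0312, 0.1947]
orientation: [-3.141, 0.0, 1.57]
wrist_force: [-0.3, -0.1, -0.1]
finger_gap: -0.0002
grasp_force: 0.0
the job is handed in; nothing more can be done
None
```

I handed the job in at about 75 s with every step of the weighing sequence carried out: all four boxes were weighed and returned to the mat, and the lock is back at its right stop; the hand-in returned no verdict.

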